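# Lock the bottle carrier with a wing bolt, sparing the crossed thread

### The job

Lock the bottle carrier by screwing the orange wing bolt, which lies on the bench, fully home into whichever of the carrier's two sockets takes it. One socket (you cannot see which) has a crossed thread: start the bolt gently, and if it binds early in the turn, do not force it but back it out and use the other socket. Leave the bystanders on the bench where they are.

Things in the scene. Friction and masses are not known exactly. Their poses are not given: they have to be found in the camera images.
- bolt_center (a point): Loose wing bolt, 99 mm long, 0.22 kg, lying on its side, wing plate level. Point: centre of its square orange hub (48 x 48 mm, 28 mm along the bolt), near the centre of mass, 24 mm above the bench when lying. z runs along the bolt from foot to wing, x along the wing's width; a half turn about z looks the same. It is screwed in clockwise seen from above.
- bolt_wing (a point): Centre of the bolt's orange wing plate, 32 mm from bolt_center along z, same axes: 62 mm wide in x, 12 mm thick in y, 36 mm tall in z; it rises from the top of the hub.
- bolt_foot (a point): Centre of the bolt's flat foot, 49 mm from bolt_center along -z, same axes; the bolt stands steadily on it. The steel shaft, 33 mm in diameter, runs 35 mm up from it to the hub. At the foot two thread lugs, 8 mm tall and 12 mm wide in y, reach 23.5 mm either side of the axis along x (under the wing's ends).
- socket_left (a point): Socket at the carrier's +y side: centre of the flat top of its blue round boss, 44 mm above the bench, 68 mm across; z up, x = the wing's direction when home (white marks on the base plate). Bore 37 mm; two opposite slots for the lugs, 19 mm wide, out to 26 mm from the axis, lie 84 degrees counter-clockwise (from above) of x. Wing along the slots, the bolt enters and rests with bolt_foot 28 mm below this point.
- socket_right (a point): Socket at the carrier's -y side, 120 mm from socket_left, same look, axes and size. One of the two, at random, is crossed: the lugs meet something solid 15 to 25 degrees clockwise of the slots. In the sound one the bolt turns level for about 29 degrees, sinks 6 mm over the next 50 (follow it down) and is home at 84, a few degrees before a stop: bolt_foot 34 mm below this point, hub 1 mm above the boss.
- carrier: The fixed grey bottle carrier; origin on the bench midway between the two sockets, x towards the back of the carrier. Base plate 8 mm thick, from -45 to +190 mm in x and +-118 mm in y; the sockets are at x 0, y +-60 mm. Three fixed bottles, 68 mm in diameter and 165 mm tall, stand at x 148 mm, y -74, 0 and 74 mm, between rails 58 mm tall at x 108 and 187 mm.
- tip_box_center (a point): Bystander: clear box of pipette tips, 82 x 122 mm, 62 mm tall; its centre.
- mouse_center (a point): Bystander: black computer mouse, 100 x 58 mm, 30 mm tall; its centre.
- dishes_center (a point): Bystander: stack of two clear culture dishes, 86 mm in diameter, 29 mm tall; its centre.
- wash_bottle_center (a point): Bystander: white wash bottle with red spout, 70 mm in diameter, 200 mm tall; a point 90 mm up its axis.
- tube_rack_center (a point): Bystander: red rack of capped tubes, 150 x 70 mm, 92 mm tall; its centre, 45 mm up.
- marker_center (a point): Bystander: marker pen lying flat, 140 mm long, 19 mm thick; its centre.
- note_pad_center (a point): Bystander: yellow and red sticky-note pads, 75 x 75 mm, 20 mm tall; its centre.
Things that resemble listed ones, but are neither listed nor needed, are in the scene too. What is meant by the part that bears bolt_center is not black or turquoise, and is the smaller of those in its own colour.

How it is judged:
By the outcome, as a careful person would: the job done as asked, in the order asked, and still so for the second after the job is handed in, with the robot touching nothing.
It also fails if it takes over 72 s, if anything falls off the work surface, if the arm or the gripper's body presses on something with over 40 N, if the wrist force passes 120 N, or if a joint passes its speed limit or range.

### The arm

A 6-joint arm with a two-finger parallel gripper is mounted at the origin on the work surface. World frame = base frame: x ahead of the robot, y to its left, z up, the work surface at z = 0. Lengths are in m, angles in rad, forces in N, time in s.
With the tool pointing down it reaches from about 0.4 to 0.825 m from the base axis. Payload 7 kg.
Tool frame: the origin (TCP) lies on the centre line of the jaws, within the pads' length; the fingertips stand 22 mm ahead of it and the grasp point (between the pads) lies 3 mm ahead of it; z points along the fingers, y is the line along which they close (so a half turn about z gives the same grasp; the last joint's range is limited). The gripper opens to 88 mm and grips with 3 to 60 N. Pads are 19 mm wide; open, the fingers measure 130 mm over their backs; the gripper's body (78 mm by 193 mm) begins 47 mm behind the grasp point.
Start: joints at [-0.813, 0.359, 0.012, 0, -1.224, -0.288], TCP at [0.306, -0.602, 0.249] pointing down, gripper open.
Joint ranges: [-3.07, 3.07], [-1.43, 2.12], [-1.02, 1.25], [-3.03, 1.67], [-3.05, -0], [-3.03, 3.03]. Speed limits (rad/s): [2.39, 2.39, 3.01, 3.14, 3.14, 3.14].

### API

Orientations are given as [roll, pitch, yaw] about the fixed x, y, z axes, in that order (R = Rz(yaw) Ry(pitch) Rx(roll)).
In Python, from station import monitor, viewer, order gives the robot as it stands. The module is installed in compiled form; this text tells all that it offers.
- The arm moves only by the tool servo_tool, never from a script. Its argument "targets" is a list of rows, each an object with "angular": the turn, a rotation vector about the tool's x, y, z in degrees, a list of three; "xyz": the shift along the tool's x, y, z in cm, a list of three; "claw": the finger opening in cm, from 0 to 8.76. A call has 1 to 20 rows; each row shifts and turns the commanded pose from where the row before left it, along the tool's axes as they then stand; what a row does not reach is not made up. A row lasts 1/10 s, in which the tool goes at most 50 mm and 8.59 degrees, less where a joint would pass 70% of its speed; a pose out of reach is approached as far as the arm can. A call is refused whole if a number of a shift passes 5 or a number of a turn 8.59, either way. A call with a gripper value outside its range is refused whole. The fingers move at their own pace and stop on an object; "force" is the grip in N (left out, the last holds). Time passes only in rows, so rows that do not move let the fingers close. It gives the time, the measured TCP pose, the force, the opening and the grip force at its end, in the units of the state.
- monitor.get_state(): the state, without advancing time (a new reading comes with each control period).
- viewer.grab_frame(name): name is "scene" or "side" or "wrist"; returns a dict with "color" (384x512x3 uint8, blue, green, red), "fovy" (degrees; the focal length in pixels is half the picture's height over the tangent of half this angle, whatever the lens; pixels are square), "cx", "cy" (the principal point, pixels), "k1" (the pictures are not rectified: a ray, as slopes to the right and down, at radius r is drawn at 1 + k1 r^2 times it, then the intrinsics apply), "R" (3x3) and "t" (3): a world point X has camera coordinates R X + t. Camera axes: x right, y down, z forward; pixel columns grow to the right and rows downward; lengths in m; the calibration is good to about 2 mm. A picture is of the moment at which its call begins. There is no depth.
- order.job_done(): hands the job in; it is judged then, once.
The state is a dict: "t": time; "q": joint angles; "qd": joint speeds; "joint_efforts": joint torques, N m; "eef_pos": TCP position; "ee_rot": TCP orientation; "force": force on the tool from outside, world axes, zero at the start; "moment": the same for the moment, N m; "width": finger opening in m; "gripper_force": force on a finger pad.
Only numpy, scipy, OpenCV 4.12 (cv2) and the standard library are available. Lean on these libraries where they do the work, as an engineer would, in place of code of your own. Each camera call takes 0.05 s, during which the arm holds its last target. There are 200 camera calls.

## Working session

There is one attempt and no reset: what is moved stays moved. The work goes in short steps, Python scripts to look and compute and a tool call to move; the robot and the scene stay as the last step left them, time stands still between calls to the robot, and variables do not carry over. Pictures are saved under pics/ and viewed, at most 10 in all, crops included, and the job is handed in when it is done.

Besides the shell and the picture viewer there is one more tool, called after ">>>" in YAML: its name, and indented under it one key for each argument. servo_tool: Moves the arm, as the interface text tells. Its arguments: {"type":"object","properties":{"targets":{"type":"array"},"force":{"type":"number"}},"required":["targets"]}

```bash
mkdir -p pics
cat > h.py <<'E'
import numpy as np, cv2
from station import monitor, viewer, order
from scipy.spatial.transform import Rotation as Rot
def grab(n,f):
    d=viewer.grab_frame(n); cv2.imwrite('pics/'+f+'.png',d['color']); np.save('pics/'+f+'.npy',d,allow_pickle=True); return d
def load(f): return np.load('pics/'+f+'.npy',allow_pickle=True).item()
def K(d):
    f=192/np.tan(np.radians(d['fovy'])/2); return np.array([[f,0,d['cx']],[0,f,d['cy']],[0,0,1.]])
def ray(d,u,v):
    p=cv2.undistortPoints(np.array([[[u,v]]],float),K(d),np.array([d['k1'],0,0,0,0.]))[0,0]
    R=np.array(d['R']);t=np.array(d['t']); return -R.T@t, R.T@np.array([p[0],p[1],1])
def onz(d,u,v,z):
    c,r=ray(d,u,v); return c+r*(z-c[2])/r[2]
def proj(d,X):
    R=np.array(d['R']);rv=cv2.Rodrigues(R)[0]
    return cv2.projectPoints(np.array(X,float).reshape(-1,1,3),rv,np.array(d['t'],float),K(d),np.array([d['k1'],0,0,0,0.]))[0][:,0]
E
python3 - <<'E'
from h import *
a=grab('scene','s0');b=grab('side','d0');c=grab('wrist','w0')
cv2.imwrite('pics/all0.png',np.vstack([np.hstack([a['color'],b['color']])])[:, :])
im=np.hstack([a['color'],b['color']]);print(monitor.get_state())
for d in(a,b,c): print(-np.array(d['R']).T@np.array(d['t']),d['fovy'],d['k1'])
E
```

```text
{'t': 0.15, 'q': array([-8.12881471e-01,  3.59256100e-01,  1.12608348e-02, -2.44958732e-04,
       -1.22406818e+00, -2.88108654e-01]), 'qd': array([-0.00066177, -0.00173438,  0.00239921,  0.0031194 ,  0.00040274,
        0.0010985 ]), 'joint_efforts': array([-3.62713763e-03, -5.83273387e+01,  2.93288809e+01,  7.00124368e+00,
        8.77325248e-03, -1.11376673e-04]), 'eef_pos': array([ 0.30541318, -0.60157919,  0.2478141 ]), 'ee_rot': array([ 3.14031232e+00, -1.39256309e-04, -2.67186975e+00]), 'force': array([0.01987549, 0.41619144, 0.03664535]), 'moment': array([-0.01685101,  0.00183163,  0.03033797]), 'gripper_force': 0.0, 'width': 0.08760923706033197}
[1.26304175 0.48678012 1.04722251] 47.21909972213318 -0.050120503217534536
[0.49048671 1.05837547 1.09897404] 45.37853277849891 -0.03212994849999391
[ 0.23892648 -0.63574442  0.38524527] 60.771868650495634 -0.00439612711835431
```

View pics/s0.png

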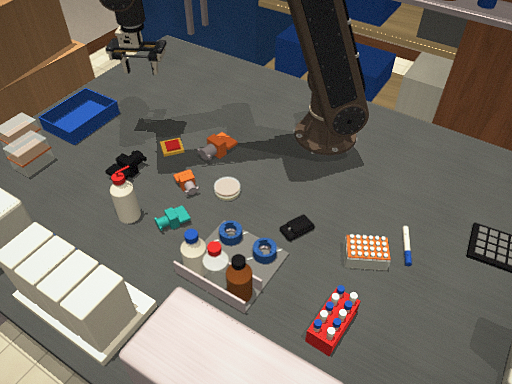

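View pics/d0.png

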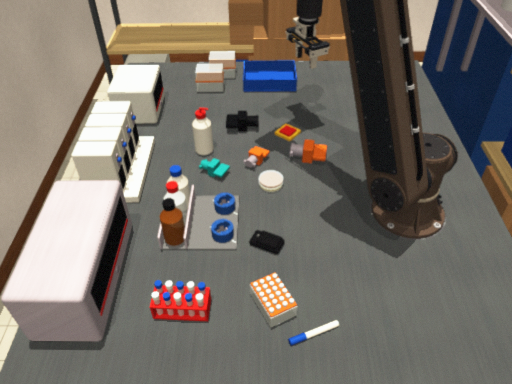

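Scene image: the candidates are the large orange bolt (218,147), the small orange bolt (185,181), the turquoise one (173,218) and the black one (127,164). By the description I choose the small orange bolt at (185,181), which is at (257,156) in side. The bosses are at scene (230,231) and (264,249).

Run:
```python
from h import *
a=load('s0');b=load('d0')
def blobs(d,lo,hi,mn=40):
    h=cv2.cvtColor(d['color'],cv2.COLOR_BGR2HSV);m=cv2.inRange(h,np.array(lo),np.array(hi))
    n,l,s,c=cv2.connectedComponentsWithStats(m)
    return [(c[i].round(1),s[i,4]) for i in range(1,n) if s[i,4]>mn]
for n,d in(('s',a),('d',b)):
    for c,s in blobs(d,(5,150,120),(15,255,255)): print(n,'orange',c,s,onz(d,*c,.03).round(3))
    for c,s in blobs(d,(100,120,60),(120,255,255)): print(n,'blue',c,s,onz(d,*c,.044).round(3))
for n,u,v,z in(('dish',228,188,.015),('wash',127,215,.02),('mouse',297,228,.02),('note',172,146,.02),('turq',173,218,.024),('bigor',218,147,.03)): print(n,onz(a,u,v,z).round(3))
c1=cv2.resize(a['color'][120:270,100:300],None,fx=4,fy=4,interpolation=cv2.INTER_CUBIC)
cv2.imwrite('pics/c1.png',c1)
```

```text
s orange [221.7 142.5] 376 [ 0.279 -0.279  0.03 ]
s orange [183.8 177.1] 216 [ 0.495 -0.28   0.03 ]
s orange [367.2 248.1] 438 [0.441 0.352 0.03 ]
s orange [238.5 274.9] 339 [0.717 0.09  0.03 ]
s blue [230.1  30.5] 7262 [-0.442 -0.743  0.044]
s blue [371.1  10. ] 1024 [-1.065 -0.247  0.044]
s blue [487.    3.4] 133 [-1.546  0.269  0.044]
s blue [374.3  67.9] 1333 [-0.497 -0.004  0.044]
s blue [ 79.1 115.4] 2641 [ 0.455 -0.828  0.044]
s blue [230.3 232.7] 388 [ 0.616 -0.007  0.044]
s blue [190.8 235.7] 167 [ 0.687 -0.097  0.044]
s blue [264.1 250.4] 407 [0.617 0.11  0.044]
s blue [407.6 258. ] 96 [0.423 0.465 0.044]
s blue [340.6 288.8] 53 [0.616 0.347 0.044]
s blue [347.8 304.9] 57 [0.65  0.383 0.044]
s blue [329.4 305.8] 52 [0.677 0.344 0.044]
s blue [317.5 323.3] 57 [0.738 0.341 0.044]
s blue [336.5 322.1] 59 [0.709 0.38  0.044]
d orange [246.3   1.5] 63 [ 0.558 -1.742  0.03 ]
d orange [267.6  29.9] 1000 [ 0.436 -1.338  0.03 ]
d orange [330.1  20.1] 392 [ 0.085 -1.459  0.03 ]
d orange [255.1  41.6] 43 [ 0.504 -1.198  0.03 ]
d orange [336.7  43.6] 87 [ 0.086 -1.167  0.03 ]
d orange 
[... 402 characters left out ...]
76 [-0.523 -1.06   0.044]
d blue [496.6 121.4] 2147 [-0.458 -0.451  0.044]
d blue [268.9  75.8] 1636 [ 0.44  -0.82   0.044]
d blue [464.6  92.8] 701 [-0.4   -0.665  0.044]
d blue [175.1 170.2] 110 [ 0.784 -0.166  0.044]
d blue [224.2 203. ] 327 [ 0.603 -0.001  0.044]
d blue [222.1 230.4] 355 [0.603 0.118 0.044]
d blue [157.7 283.5] 49 [0.772 0.314 0.044]
d blue [179.5 284.2] 46 [0.711 0.316 0.044]
d blue [201.1 285.3] 48 [0.651 0.32  0.044]
d blue [166.  295.9] 41 [0.743 0.354 0.044]
d blue [296.9 338.7] 136 [0.397 0.481 0.044]
dish [ 0.445 -0.136  0.015]
wash [ 0.717 -0.33   0.02 ]
mouse [0.477 0.141 0.02 ]
note [ 0.383 -0.427  0.02 ]
turq [ 0.651 -0.198  0.024]
bigor [ 0.307 -0.276  0.03 ]
```

View pics/c1.png

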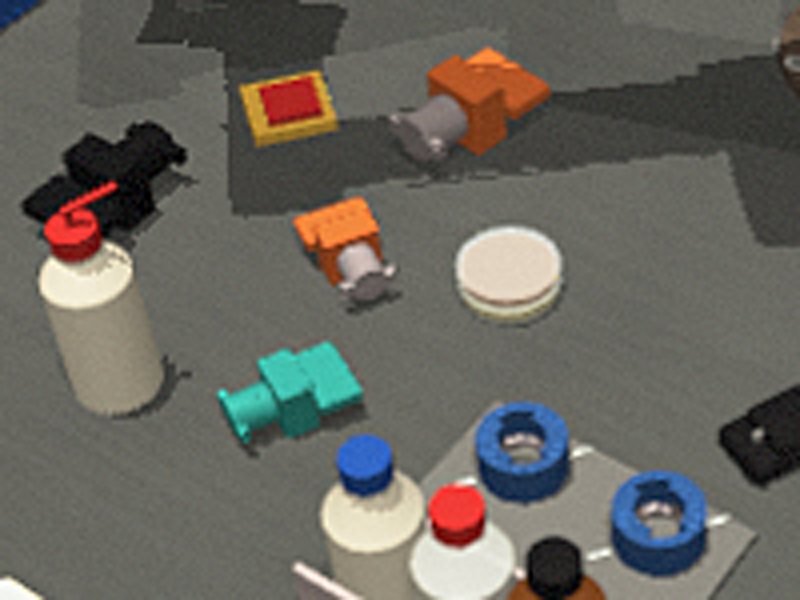

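The crop shows the small orange bolt at crop (345,240), hub and wing at the upper left and steel foot towards (368,280). It is clearly smaller than the orange one at (470,100), so it is the one wanted.

```bash
cat >> h.py <<'E'
def Rdown(yaw): return Rot.from_euler('xyz',[np.pi,0,np.radians(yaw)])
def delta(pos,R,s=None):
    s=s or monitor.get_state(); R0=Rot.from_euler('xyz',s['ee_rot'])
    print('shift cm (cur axes)',(R0.inv().apply(np.array(pos)-s['eef_pos'])*100).round(2),'rotvec deg',np.degrees((R0.inv()*R).as_rotvec()).round(1),'| now',s['eef_pos'].round(4),np.degrees(s['ee_rot']).round(1),'q',s['q'].round(2),'t',round(s['t'],2))
E
python3 - <<'E'
from h import *
a=load('s0');b=load('d0')
f=onz(a,192,190,.024);w=onz(a,183.8,177,.03);print(f,w,np.degrees(np.arctan2(*(f-w)[1::-1])))
delta([.50,-.28,.25],Rdown(-153))
E
```

```text
[ 0.5236776  -0.22406405  0.024     ] [ 0.49469933 -0.28077611  0.03      ] 62.93424479716235
shift cm (cur axes) [-31.91  19.87  -0.2 ] rotvec deg [ 0.1 -0.  -0.1] | now [ 0.3054 -0.6016  0.2478] [ 179.9   -0.  -153.1] q [-0.81  0.36  0.01 -0.   -1.22 -0.29] t 0.15
```

>>> servo_tool:
  targets:
    - {"xyz": [-4, 2.5, 0], "angular": [0, 0, 0], "claw": 8.76}
    - {"xyz": [-4, 2.5, 0], "angular": [0, 0, 0], "claw": 8.76}
    - {"xyz": [-4, 2.5, 0], "angular": [0, 0, 0], "claw": 8.76}
    - {"xyz": [-4, 2.5, 0], "angular": [0, 0, 0], "claw": 8.76}
    - {"xyz": [-4, 2.5, 0], "angular": [0, 0, 0], "claw": 8.76}
    - {"xyz": [-4, 2.5, 0], "angular": [0, 0, 0], "claw": 8.76}
    - {"xyz": [-4, 2.5, 0], "angular": [0, 0, 0], "claw": 8.76}
    - {"xyz": [-4, 2.5, 0], "angular": [0, 0, 0], "claw": 8.76}
    - {"xyz": [0, 0, 0], "angular": [0, 0, -7.2], "claw": 8.76}
    - {"xyz": [0, 0, 0], "angular": [0, 0, -7.2], "claw": 8.76}
    - {"xyz": [0, 0, 0], "angular": [0, 0, -7.2], "claw": 8.76}
    - {"xyz": [0, 0, 0], "angular": [0, 0, -7.2], "claw": 8.76}
    - {"xyz": [0, 0, 0], "angular": [0, 0, -7.2], "claw": 8.76}
    - {"xyz": [0, 0, 0], "angular": [0, 0, 0], "claw": 8.76}
    - {"xyz": [0, 0, 0], "angular": [0, 0, 0], "claw": 8.76}

```text
t: 1.65
eef_pos: [0.5002, -0.2786, 0.2484]
ee_rot: [3.141, -0.0, -2.047]
force: [0.6, -0.6, 0.3]
width: 0.0874
gripper_force: 0.0
```

Run:
```python
from h import *
d=grab('wrist','w1')
delta([.50,-.28,.25],Rdown(-117))
cv2.imwrite('pics/w1b.png',cv2.resize(d['color'],(800,600)))
```

```text
shift cm (cur axes) [ 0.13 -0.04 -0.16] rotvec deg [ 0.  -0.  -0.3] | now [ 0.5002 -0.2786  0.2484] [ 180.    -0.  -117.3] q [-0.17  0.19 -0.22 -0.   -1.16 -0.31] t 1.7
```

View pics/w1.png

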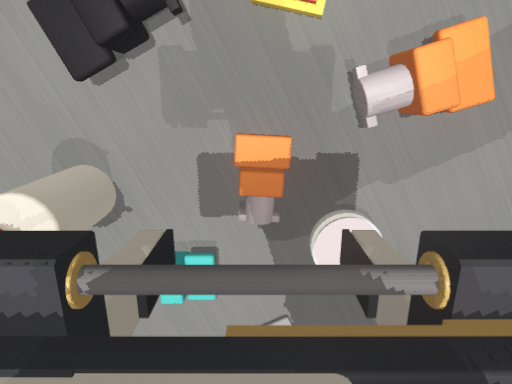

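The wrist view shows the bolt aligned nearly with the image columns: wing (263,151), hub (262,182), foot and lugs (259,217).

Run:
```python
from h import *
d=load('w1');h=cv2.cvtColor(d['color'],cv2.COLOR_BGR2HSV)
m=cv2.inRange(h,(5,140,90),(16,255,255));n,l,s,c=cv2.connectedComponentsWithStats(m)
i=l[175,262];print(s[i],c[i])
for r in range(130,202,3):
    x=np.where(l[r]==i)[0]
    if len(x): print(r,x.min(),x.max(),h[r,262],end=' ; ')
print()
for u,v,z,nm in((240.5,182,.048,'hubL'),(283.5,182,.048,'hubR'),(239,217.5,.024,'lugL'),(279,217.5,.024,'lugR'),(262,196,.048,'hub foot-side top edge'),(259.5,220,.024,'foot'),(235,140,.03,'wL'),(291.5,140,.03,'wR'),(263,134,.03,'wtop')):
    print(nm,onz(d,u,v,z).round(4))
```

```text
[ 234  134   58   64 3113] [261.78188243 163.43559268]
136 236 289 [ 13 172 242] ; 139 235 291 [ 15 151 255] ; 142 235 291 [ 15 152 255] ; 145 235 290 [ 15 154 255] ; 148 235 290 [ 15 155 255] ; 151 235 290 [ 15 157 255] ; 154 234 290 [ 14 158 255] ; 157 234 290 [ 14 159 255] ; 160 234 289 [ 13 166 236] ; 163 234 289 [ 12 175 197] ; 166 237 289 [ 12 176 188] ; 169 241 281 [ 10 179 157] ; 172 240 282 [ 11 180 181] ; 175 240 284 [ 12 172 199] ; 178 239 283 [ 12 175 198] ; 181 239 283 [ 12 175 197] ; 184 239 283 [ 12 175 195] ; 187 239 283 [ 12 179 194] ; 190 239 282 [ 12 175 194] ; 193 239 282 [ 11 176 194] ; 196 261 281 [  9 139 176] ; 
hubL [ 0.5216 -0.2765  0.048 ]
hubR [ 0.4809 -0.2555  0.048 ]
lugL [ 0.5474 -0.2343  0.024 ]
lugR [ 0.5056 -0.2127  0.024 ]
hub foot-side top edge [ 0.5083 -0.2521  0.048 ]
foot [ 0.5274 -0.2205  0.024 ]
wL [ 0.5077 -0.3169  0.03  ]
wR [ 0.4534 -0.2888  0.03  ]
wtop [ 0.4779 -0.3087  0.03  ]
```

>>> servo_tool:
  targets:
    - {"xyz": [0, 0, 0], "angular": [0, -8.4, 0], "claw": 8.76}
    - {"xyz": [0, 0, 0], "angular": [0, -8.3, 0], "claw": 8.76}
    - {"xyz": [0, 0, 0], "angular": [0, -8.3, 0], "claw": 8.76}
    - {"xyz": [0, 0, 0], "angular": [0, 0, 0], "claw": 8.76}
    - {"xyz": [0, 0, 0], "angular": [0, 0, 0], "claw": 8.76}

```text
t: 2.2
eef_pos: [0.4996, -0.2804, 0.248]
ee_rot: [3.14, 0.435, -2.049]
force: [-0.5, -0.1, -0.2]
width: 0.0876
gripper_force: 0.0
```

Run:
```python
from h import *
R=Rdown(-117.3)*Rot.from_euler('y',-25,degrees=True)
z=R.apply([0,0,1]);f=R.apply([-1,0,0]);print(z,f)
delta(np.array([.5034,-.2621,.0287]),R)
```

```text
[ 0.19383368  0.37554587 -0.90630779] [0.41567766 0.80536072 0.42261826]
shift cm (cur axes) [ 7.61  0.47 20.65] rotvec deg [ 0.1 -0.1 -0.1] | now [ 0.4996 -0.2804  0.248 ] [ 179.9   24.9 -117.4] q [-0.47  0.25 -0.03 -0.45 -1.31  0.12] t 2.2
```

>>> servo_tool:
  targets:
    - {"xyz": [3.8, 0.25, 2], "angular": [0, 0, 0], "claw": 8.76}
    - {"xyz": [3.8, 0.22, 2], "angular": [0, 0, 0], "claw": 8.76}
    - {"xyz": [0, 0, 4], "angular": [0, 0, 0], "claw": 8.76}
    - {"xyz": [0, 0, 4], "angular": [0, 0, 0], "claw": 8.76}
    - {"xyz": [0, 0, 3], "angular": [0, 0, 0], "claw": 8.76}
    - {"xyz": [0, 0, 2.2], "angular": [0, 0, 0], "claw": 8.76}
    - {"xyz": [0, 0, 2], "angular": [0, 0, 0], "claw": 8.76}
    - {"xyz": [0, 0, 1.45], "angular": [0, 0, 0], "claw": 8.76}
    - {"xyz": [0, 0, 0], "angular": [0, 0, 0], "claw": 8.76}
    - {"xyz": [0, 0, 0], "angular": [0, 0, 0], "claw": 8.76}

```text
t: 3.2
eef_pos: [0.5049, -0.2599, 0.0297]
ee_rot: [-3.141, 0.435, -2.042]
force: [-0.1, -1.0, 1.0]
width: 0.0875
gripper_force: 0.0
```

Run:
```python
from h import *
R=Rdown(-117.3)*Rot.from_euler('y',-25,degrees=True)
delta(np.array([.5034,-.2621,.0287]),R)
```

```text
shift cm (cur axes) [ 0.28  0.03 -0.02] rotvec deg [ 0.1 -0.1  0.3] | now [ 0.5049 -0.2599  0.0297] [-180.    24.9 -117. ] q [-0.45  0.48 -0.23 -0.55 -0.93  0.33] t 3.2
```

>>> servo_tool:
  targets:
    - {"xyz": [0.2, 0, 0], "angular": [0, 0, 0], "claw": 3.5}
    - {"xyz": [0, 0, 0], "angular": [0, 0, 0], "claw": 3.5}
    - {"xyz": [0, 0, 0], "angular": [0, 0, 0], "claw": 3.5}
    - {"xyz": [0, 0, 0], "angular": [0, 0, 0], "claw": 3.5}
    - {"xyz": [0, 0, 0], "angular": [0, 0, 0], "claw": 3.5}
    - {"xyz": [0, 0, 0], "angular": [0, 0, 0], "claw": 3.5}
    - {"xyz": [0, 0, 0], "angular": [0, 0, 0], "claw": 3.5}
    - {"xyz": [0, 0, 0], "angular": [0, 0, 0], "claw": 3.5}
  force: 40

```text
t: 4.0
eef_pos: [0.5038, -0.262, 0.0286]
ee_rot: [-3.141, 0.436, -2.043]
force: [-1.2, -1.6, 2.4]
width: 0.0484
gripper_force: 39.9
```

>>> servo_tool:
  targets:
    - {"xyz": [-1.0, 0, -2.1], "angular": [0, 0, 0], "claw": 3.5}
    - {"xyz": [-1.8, 0, -3.8], "angular": [0, 0, 0], "claw": 3.5}
    - {"xyz": [-1.8, 0, -3.8], "angular": [0, 0, 0], "claw": 3.5}
    - {"xyz": [-1.8, 0, -3.8], "angular": [0, 0, 0], "claw": 3.5}
    - {"xyz": [0, 0, 0], "angular": [0, 8.4, 0], "claw": 3.5}
    - {"xyz": [0, 0, 0], "angular": [0, 8.3, 0], "claw": 3.5}
    - {"xyz": [0, 0, 0], "angular": [0, 8.3, 0], "claw": 3.5}
    - {"xyz": [4.3, 0.6, 0], "angular": [0, 0, 0], "claw": 3.5}
    - {"xyz": [4.3, 0.6, 0], "angular": [0, 0, 0], "claw": 3.5}
    - {"xyz": [4.3, 0.6, 0], "angular": [0, 0, 0], "claw": 3.5}
    - {"xyz": [4.3, 0.6, 0], "angular": [0, 0, 0], "claw": 3.5}
    - {"xyz": [4.3, 0.6, 0], "angular": [0, 0, 0], "claw": 3.5}
    - {"xyz": [4.3, 0.6, 0], "angular": [0, 0, 0], "claw": 3.5}
    - {"xyz": [4.3, 0.6, 0], "angular": [0, 0, 0], "claw": 3.5}
    - {"xyz": [4.3, 0.6, 0], "angular": [0, 0, 0], "claw": 3.5}
    - {"xyz": [4.3, 0.6, 0], "angular": [0, 0, 0], "claw": 3.5}
    - {"xyz": [4.3, 0.6, 0], "angular": [0, 0, 0], "claw": 3.5}

```text
t: 5.7
eef_pos: [0.2536, -0.6171, 0.1769]
ee_rot: [3.14, 0.001, -2.044]
force: [1.9, -0.3, -2.4]
width: 0.0485
gripper_force: 39.9
```

>>> servo_tool:
  targets:
    - {"xyz": [0, 0, 0], "angular": [0, 0, 8.2], "claw": 3.5}
    - {"xyz": [0, 0, 0], "angular": [0, 0, 8.2], "claw": 3.5}
    - {"xyz": [0, 0, 0], "angular": [0, 0, 8.2], "claw": 3.5}
    - {"xyz": [0, 0, 0], "angular": [0, 0, 8.2], "claw": 3.5}
    - {"xyz": [0, 0, 0], "angular": [0, 0, 8.2], "claw": 3.5}
    - {"xyz": [0, 0, 0], "angular": [0, 8.2, 0], "claw": 3.5}
    - {"xyz": [0, 0, 0], "angular": [0, 8.2, 0], "claw": 3.5}
    - {"xyz": [0, 0, 0], "angular": [0, 8.2, 0], "claw": 3.5}
    - {"xyz": [0, 0, 0], "angular": [0, 8.2, 0], "claw": 3.5}
    - {"xyz": [0, 0, 0], "angular": [0, 8.2, 0], "claw": 3.5}
    - {"xyz": [0, 0, 0], "angular": [0, 8.2, 0], "claw": 3.5}
    - {"xyz": [0, 0, 0], "angular": [0, 8.2, 0], "claw": 3.5}
    - {"xyz": [0, 0, 0], "angular": [0, 7.6, 0], "claw": 3.5}
    - {"xyz": [0, 0, 0], "angular": [0, 0, 0], "claw": 3.5}
    - {"xyz": [0, 0, 0], "angular": [0, 0, 0], "claw": 3.5}

```text
t: 7.2
eef_pos: [0.2551, -0.6161, 0.176]
ee_rot: [3.135, -1.133, -2.753]
force: [0.4, -0.4, -1.4]
width: 0.0482
gripper_force: 39.9
```

Run:
```python
from h import *
R=Rdown(-158)*Rot.from_euler('y',65,degrees=True)
z=R.apply([0,0,1]);x=R.apply([1,0,0]);print(z,x)
delta([.25,-.62,.19],R)
d=grab('side','d2');e=grab('scene','s2')
# project expected TCP
p=proj(d,[monitor.get_state()['eef_pos']])[0].astype(int);q=proj(e,[monitor.get_state()['eef_pos']])[0].astype(int);print(p,q)
c=lambda im,p:cv2.resize(im[max(0,p[1]-75):max(0,p[1]-75)+150,max(0,p[0]-75):max(0,p[0]-75)+150],(400,400),interpolation=2)
cv2.imwrite('pics/t2.png',np.hstack([c(d['color'],p),c(e['color'],q)]))
```

```text
[-0.84031395 -0.33950887 -0.42261826] [-0.39184483 -0.15831559  0.90630779]
shift cm (cur axes) [ 1.53 -0.17 -0.03] rotvec deg [0.1 0.1 0.1] | now [ 0.2551 -0.6161  0.176 ] [ 179.6  -64.9 -157.7] q [-0.55  0.69 -0.37  0.82 -1.46 -1.16] t 7.2
[316  70] [149  76]
```

View pics/t2.png

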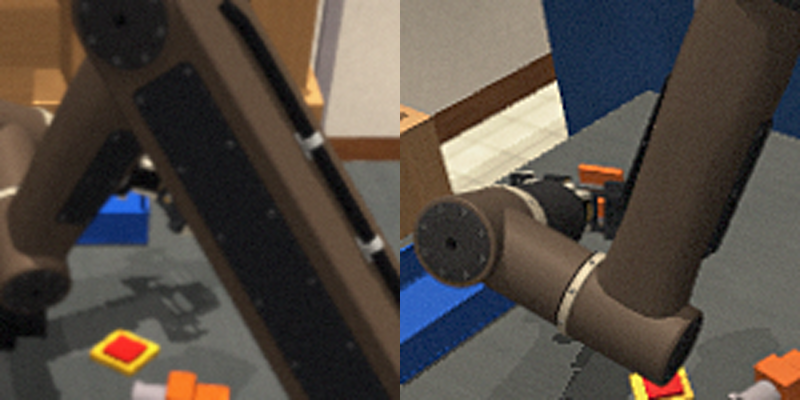

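The bolt is held upright, wing up (right half, orange at (600,190)). The wrist's links hang low, so I check their height before lowering.

Run:
```python
from h import *
d=load('d2');e=load('s2')
for a in((96.5,91),(183,128)):
    c1,r1=ray(e,*a);c2,r2=ray(d,256,107)
    A=np.stack([r1,-r2],1);k=np.linalg.lstsq(A,c2-c1,rcond=None)[0]
    print(a,(c1+k[0]*r1).round(3),(c2+k[1]*r2).round(3))
```

```text
(96.5, 91) [ 0.481 -0.637  0.233] [ 0.499 -0.528  0.067]
(183, 128) [ 0.497 -0.25   0.248] [ 0.497 -0.25   0.248]
```

Run:
```python
from h import *
a=load('s0');b=load('d0');w=load('w1')
for p in((107,172),(147,157),(127,178),(127,150)): print('s',onz(a,*p,.03).round(3))
for p in((226,121),(258,121),(242,132),(242,110)): print('d',onz(b,*p,.03).round(3))
for p in((85,80),(140,50),(180,10)): print('w',onz(w,*p,.04).round(3))
for p in((39,115),(118,100),(75,141),(85,92)): print('tray',onz(a,*p,.05).round(3))
```

```text
s [ 0.616 -0.516  0.03 ]
s [ 0.485 -0.453  0.03 ]
s [ 0.601 -0.438  0.03 ]
s [ 0.495 -0.54   0.03 ]
d [ 0.621 -0.485  0.03 ]
d [ 0.491 -0.483  0.03 ]
d [ 0.554 -0.409  0.03 ]
d [ 0.558 -0.564  0.03 ]
w [ 0.612 -0.439  0.04 ]
w [ 0.547 -0.437  0.04 ]
w [ 0.495 -0.45   0.04 ]
tray [ 0.542 -0.956  0.05 ]
tray [ 0.305 -0.767  0.05 ]
tray [ 0.575 -0.714  0.05 ]
tray [ 0.336 -0.925  0.05 ]
```

>>> servo_tool:
  targets:
    - {"xyz": [0.65, 0.6, 1.4], "angular": [0, 0, 0], "claw": 3.5}
    - {"xyz": [0.65, 0.6, 1.4], "angular": [0, 0, 0], "claw": 3.5}
    - {"xyz": [0.65, 0.6, 1.4], "angular": [0, 0, 0], "claw": 3.5}
    - {"xyz": [-2.7, 0, 1.26], "angular": [0, 0, 0], "claw": 3.5}
    - {"xyz": [-2.7, 0, 1.26], "angular": [0, 0, 0], "claw": 3.5}
    - {"xyz": [-1.8, 0, 0.84], "angular": [0, 0, 0], "claw": 3.5}
    - {"xyz": [0, 0, 0], "angular": [0, 0, 0], "claw": 3.5}
    - {"xyz": [0, 0, 0], "angular": [0, 0, 0], "claw": 3.5}

```text
t: 8.1
eef_pos: [0.2054, -0.6175, 0.0993]
ee_rot: [-3.14, -1.134, -2.761]
force: [1.1, -0.2, -2.3]
width: 0.0485
gripper_force: 39.9
```

Run:
```python
from h import *
R=Rdown(-158)*Rot.from_euler('y',65,degrees=True)
s=monitor.get_state();print(s['force'],s['eef_pos'])
delta([.205,-.616,.047],R)
d=grab('side','d3');e=grab('scene','s3')
cv2.imwrite('pics/t3.png',np.hstack([cv2.resize(x['color'][30:230,y:y+200],(400,400),interpolation=2) for x,y in((d,180),(e,60))]))
```

```text
[ 1.11061721 -0.23437689 -2.28346942] [ 0.20540682 -0.61747057  0.09926737]
shift cm (cur axes) [-4.74  0.16  2.2 ] rotvec deg [ 0.1  0.  -0.1] | now [ 0.2054 -0.6175  0.0993] [-179.9  -65.  -158.2] q [-0.61  0.74 -0.5   0.9  -1.33 -1.29] t 8.1
```

View pics/t3.png

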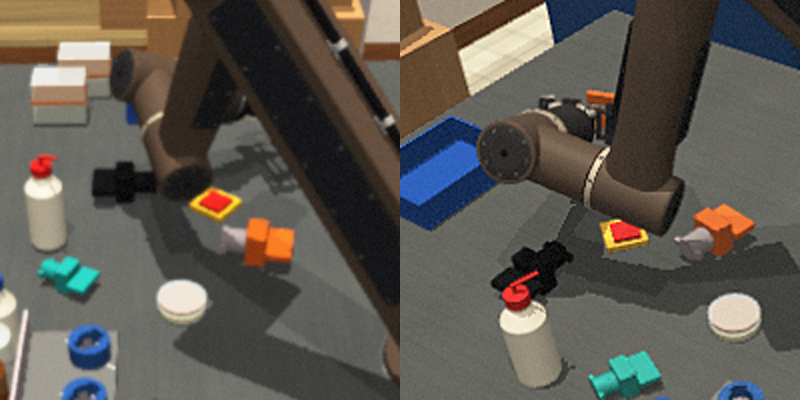

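Run:
```python
from h import *
d=load('d3');e=load('s3')
for a,b in(((195,130),(272.5,120)),((112.5,106),(241,67.5))):
    c1,r1=ray(e,*a);c2,r2=ray(d,*b)
    k=np.linalg.lstsq(np.stack([r1,-r2],1),c2-c1,rcond=None)[0]
    print((c1+k[0]*r1).round(3),(c2+k[1]*r2).round(3))
```

```text
[ 0.439 -0.257  0.2  ] [ 0.441 -0.253  0.194]
[ 0.552 -0.478  0.273] [ 0.552 -0.477  0.272]
```

>>> servo_tool:
  targets:
    - {"xyz": [-1.9, 0.1, 0.89], "angular": [0, 0, 0], "claw": 3.5}
    - {"xyz": [-1.9, 0, 0.89], "angular": [0, 0, 0], "claw": 3.5}
    - {"xyz": [-0.27, 0, 0.13], "angular": [0, 0, 0], "claw": 3.5}
    - {"xyz": [-0.27, 0, 0.13], "angular": [0, 0, 0], "claw": 3.5}
    - {"xyz": [-0.18, 0, 0.08], "angular": [0, 0, 0], "claw": 3.5}
    - {"xyz": [0, 0, 0], "angular": [0, 0, 0], "claw": 3.5}

```text
t: 8.8
eef_pos: [0.2049, -0.6162, 0.0484]
ee_rot: [3.142, -1.135, -2.759]
force: [0.0, -0.1, -3.2]
width: 0.0486
gripper_force: 39.9
```

>>> servo_tool:
  targets:
    - {"xyz": [-0.18, 0, 0.08], "angular": [0, 0, 0], "claw": 3.5}
    - {"xyz": [-0.09, 0, 0.04], "angular": [0, 0, 0], "claw": 3.5}
    - {"xyz": [0, 0, 0], "angular": [0, 0, 0], "claw": 3.5}

```text
t: 9.1
eef_pos: [0.2051, -0.6164, 0.0471]
ee_rot: [-3.139, -1.136, -2.761]
force: [1.0, 1.9, 5.2]
width: 0.0487
gripper_force: 39.9
```

>>> servo_tool:
  targets:
    - {"xyz": [0, 0, 0], "angular": [0, 0, 0], "claw": 6}
    - {"xyz": [0, 0, 0], "angular": [0, 0, 0], "claw": 8.76}
    - {"xyz": [0, 0, 0], "angular": [0, 0, 0], "claw": 8.76}
    - {"xyz": [0, 0, 0], "angular": [0, 0, 0], "claw": 8.76}
    - {"xyz": [0, 0, 0], "angular": [0, 0, 0], "claw": 8.76}
    - {"xyz": [0, 0, -2], "angular": [0, 0, 0], "claw": 8.76}
    - {"xyz": [0, 0, -4], "angular": [0, 0, 0], "claw": 8.76}
    - {"xyz": [0, 0, -4], "angular": [0, 0, 0], "claw": 8.76}
    - {"xyz": [2, 0, -4], "angular": [0, 0, 0], "claw": 8.76}
    - {"xyz": [4, 0, -1], "angular": [0, 0, 0], "claw": 8.76}
    - {"xyz": [4, 0, 0], "angular": [0, 0, 0], "claw": 8.76}
    - {"xyz": [4, 0, 0], "angular": [0, 0, 0], "claw": 8.76}
    - {"xyz": [0, 0, 0], "angular": [0, -8.5, 0], "claw": 8.76}
    - {"xyz": [0, 0, 0], "angular": [0, -8.5, 0], "claw": 8.76}
    - {"xyz": [0, 0, 0], "angular": [0, -8.5, 0], "claw": 8.76}
    - {"xyz": [0, 0, 0], "angular": [0, -8.5, 0], "claw": 8.76}
    - {"xyz": [0, 0, 0], "angular": [0, -8.5, 0], "claw": 8.76}
    - {"xyz": [0, 0, 0], "angular": [0, -8.5, 0], "claw": 8.76}
    - {"xyz": [0, 0, 0], "angular": [0, -8.5, 0], "claw": 8.76}
    - {"xyz": [0, 0, 0], "angular": [0, -5.5, 0], "claw": 8.76}

```text
t: 11.1
eef_pos: [0.276, -0.5879, 0.2376]
ee_rot: [-3.138, 0.007, -2.76]
force: [-1.0, -0.2, 0.1]
width: 0.0879
gripper_force: 0.0
```

Run:
```python
from h import *
delta([.20,-.615,.25],Rdown(-158))
d=grab('wrist','w4')
R=Rdown(-158)*Rot.from_euler('y',65,degrees=True)
print('expected center',np.array([.2051,-.6164,.0471])+R.apply([0,0,.003]), proj(d,[[.2025,-.6175,.099]]))
```

```text
shift cm (cur axes) [ 8.05  0.32 -1.3 ] rotvec deg [-0.2  0.4 -0.1] | now [ 0.276  -0.5879  0.2376] [-179.8    0.4 -158.1] q [-0.84  0.32 -0.07 -0.01 -1.18 -0.35] t 11.1
expected center [ 0.20257906 -0.61741853  0.04583215] [[257.72531467  90.31129305]]
```

View pics/w4.png

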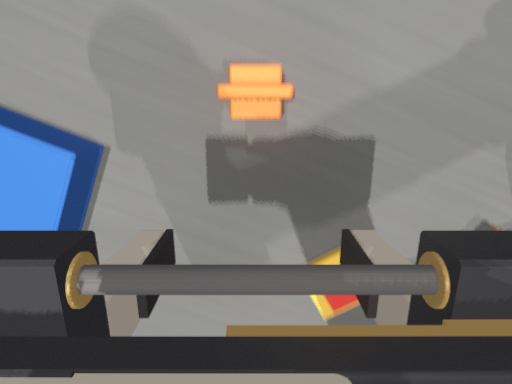

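The wrist picture shows the bolt standing upright, its wing bar across the image from (218,90) to (294,91).

Run:
```python
from h import *
d=load('w4');h=cv2.cvtColor(d['color'],cv2.COLOR_BGR2HSV)
m=cv2.inRange(h,(5,140,90),(20,255,255))
m[:60]=0;m[130:]=0
L=[x for x in range(219,228)];
mid=lambda x:np.where(m[:,x]>0)[0].mean()
xs=np.where(m[80:100].sum(0)>0)[0];a,b=xs.min(),xs.max()
va=mid(a+4);vb=mid(b-4);print(a,b,va,vb)
A=onz(d,a+4,va,.099);B=onz(d,b-4,vb,.099);A0=onz(d,a-.5,va,.099);B0=onz(d,b+.5,vb,.099)
c=(A0+B0)/2;az=np.degrees(np.arctan2(*(A-B)[1::-1]));print(c,az,np.linalg.norm(A0-B0),proj(d,[c]))
delta([c[0],c[1],.15],Rdown(az),None)
```

```text
218 293 91.0 90.77777777777777
[ 0.20357925 -0.61900913  0.099     ] -67.94390037615351 0.06112415622160105 [[255.48353433  90.88292041]]
shift cm (cur axes) [ 7.85 -0.17  8.69] rotvec deg [ -0.7   0.3 -90.3] | now [ 0.2748 -0.5884  0.2378] [-179.8    0.6 -158.2] q [-0.84  0.32 -0.06 -0.01 -1.18 -0.35] t 11.15
```

>>> servo_tool:
  targets:
    - {"xyz": [4, -0.1, 2], "angular": [0, 0, 0], "claw": 8.76}
    - {"xyz": [3.8, -0.1, 2], "angular": [0, 0, 0], "claw": 8.76}
    - {"xyz": [0, 0, 0], "angular": [0, 0, -8.2], "claw": 8.76}
    - {"xyz": [0, 0, 0], "angular": [0, 0, -8.2], "claw": 8.76}
    - {"xyz": [0, 0, 0], "angular": [0, 0, -8.2], "claw": 8.76}
    - {"xyz": [0, 0, 0], "angular": [0, 0, -8.2], "claw": 8.76}
    - {"xyz": [0, 0, 0], "angular": [0, 0, -8.2], "claw": 8.76}
    - {"xyz": [0, 0, 0], "angular": [0, 0, -8.2], "claw": 8.76}
    - {"xyz": [0, 0, 0], "angular": [0, 0, -8.2], "claw": 8.76}
    - {"xyz": [0, 0, 0], "angular": [0, 0, -8.2], "claw": 8.76}
    - {"xyz": [0, 0, 0], "angular": [0, 0, -8.2], "claw": 8.76}
    - {"xyz": [0, 0, 0], "angular": [0, 0, -8.2], "claw": 8.76}
    - {"xyz": [0, 0, 0], "angular": [0, 0, -8.2], "claw": 8.76}
    - {"xyz": [0, 0, 0], "angular": [0, 0, 0], "claw": 8.76}
    - {"xyz": [0, 0, 0], "angular": [0, 0, 0], "claw": 8.76}

```text
t: 12.65
eef_pos: [0.2044, -0.6182, 0.1955]
ee_rot: [3.141, 0.001, -1.189]
force: [0.1, -0.3, 0.0]
width: 0.0876
gripper_force: 0.0
```

Run:
```python
from h import *
delta([.2036,-.619,.089],Rdown(-67.9))
```

```text
shift cm (cur axes) [ 0.05  0.1  10.65] rotvec deg [ 0.   0.  -0.2] | now [ 0.2044 -0.6182  0.1955] [180.    0.  -68.1] q [-0.95  0.36 -0.12  0.   -1.1   1.33] t 12.65
```

>>> servo_tool:
  targets:
    - {"xyz": [0.05, 0.1, 4], "angular": [0, 0, 0], "claw": 8.76}
    - {"xyz": [0, 0, 3], "angular": [0, 0, 0], "claw": 8.76}
    - {"xyz": [0, 0, 2.2], "angular": [0, 0, 0], "claw": 6}
    - {"xyz": [0, 0, 1.4], "angular": [0, 0, 0], "claw": 4}
    - {"xyz": [0, 0, 0], "angular": [0, 0, 0], "claw": 2}
    - {"xyz": [0, 0, 0], "angular": [0, 0, 0], "claw": 0.5}
    - {"xyz": [0, 0, 0], "angular": [0, 0, 0], "claw": 0.5}
    - {"xyz": [0, 0, 0], "angular": [0, 0, 0], "claw": 0.5}
    - {"xyz": [0, 0, 0], "angular": [0, 0, 0], "claw": 0.5}
    - {"xyz": [0, 0, 0], "angular": [0, 0, 0], "claw": 0.5}
    - {"xyz": [0, 0, 0], "angular": [0, 0, 0], "claw": 0.5}
  force: 40

```text
t: 13.75
eef_pos: [0.2037, -0.6194, 0.09]
ee_rot: [-3.142, -0.0, -1.185]
force: [-0.3, 0.8, 0.5]
width: 0.0211
gripper_force: 0.0
```

>>> servo_tool:
  targets:
    - {"xyz": [0, 0, 0], "angular": [0, 0, 0], "claw": 0.5}
    - {"xyz": [0, 0, 0], "angular": [0, 0, 0], "claw": 0.5}
    - {"xyz": [0, 0, 0], "angular": [0, 0, 0], "claw": 0.5}

```text
t: 14.05
eef_pos: [0.2036, -0.6192, 0.0896]
ee_rot: [3.142, 0.0, -1.185]
force: [0.3, -0.1, -1.1]
width: 0.0121
gripper_force: 40.0
```

Run:
```python
from h import *
s=monitor.get_state();print(s['width'],s['gripper_force'],s['eef_pos'],s['force'],s['moment'])
# socket estimate from initial views: dark bore/top face ellipse by blue mask contours
for n in('s0','d0'):
    d=load(n);h=cv2.cvtColor(d['color'],cv2.COLOR_BGR2HSV);m=cv2.inRange(h,(100,120,60),(120,255,255))
    for p in ((230,232),(264,250)) if n=='s0' else ((224,203),(222,230)):
        r=np.zeros_like(m);cv2.circle(r,p,24,255,-1);ys,xs=np.where((m&r)>0)
        hull=cv2.convexHull(np.stack([xs,ys],1).astype(np.int32));
        # left/right silhouettes ~ boss top edge at z .044 -> take upper (far) rim
        x0,x1,y0=xs.min(),xs.max(),ys.min()
        print(n,p,x0,x1,y0,ys.max())
# white marks
delta([.60,-.06,.25],Rdown(-96))
```

```text
0.012136282531205179 39.991788268089294 [ 0.20361747 -0.61917333  0.0895865 ] [ 0.25707684 -0.07792743 -1.11211113] [0.03606735 0.10744466 0.00523708]
s0 (230, 232) 219 241 221 244
s0 (264, 250) 253 275 238 263
d0 (224, 203) 213 234 193 226
d0 (222, 230) 211 233 206 241
shift cm (cur axes) [-36.89 -57.77 -16.03] rotvec deg [ 0.   0.  28.1] | now [ 0.2036 -0.6192  0.0896] [180.    0.  -67.9] q [-0.95  0.45 -0.23 -0.   -0.89  1.34] t 14.05
```

>>> servo_tool:
  targets:
    - {"xyz": [0, 0, -2], "angular": [0, 0, 0], "claw": 0.5}
    - {"xyz": [0, 0, -4.5], "angular": [0, 0, 0], "claw": 0.5}
    - {"xyz": [0, 0, -4.5], "angular": [0, 0, 0], "claw": 0.5}
    - {"xyz": [0, 0, -4.5], "angular": [0, 0, 0], "claw": 0.5}
    - {"xyz": [0, 0, -2], "angular": [0, 0, 7], "claw": 0.5}
    - {"xyz": [0, 0, 0], "angular": [0, 0, 7], "claw": 0.5}
    - {"xyz": [0, 0, 0], "angular": [0, 0, 7], "claw": 0.5}
    - {"xyz": [0, 0, 0], "angular": [0, 0, 7], "claw": 0.5}
    - {"xyz": [0, 0, 0], "angular": [0, 0, 0], "claw": 0.5}

```text
t: 14.95
eef_pos: [0.2036, -0.6189, 0.2641]
ee_rot: [3.141, 0.001, -1.675]
force: [0.5, 0.4, -2.5]
width: 0.0119
gripper_force: 40.0
```

Run:
```python
from h import *
delta([.60,.20,.265],Rdown(-96))
```

```text
shift cm (cur axes) [-8.558e+01 -3.087e+01 -1.000e-02] rotvec deg [0.  0.1 0. ] | now [ 0.2036 -0.6189  0.2641] [ 1.8e+02  1.0e-01 -9.6e+01] q [-0.95  0.31 -0.02 -0.   -1.24  0.85] t 14.95
```

>>> servo_tool:
  targets:
    - {"xyz": [-3, -1.1, 0], "angular": [0, 0, 0], "claw": 0.5}
    - {"xyz": [-4.5, -1.62, 0], "angular": [0, 0, 0], "claw": 0.5}
    - {"xyz": [-4.5, -1.62, 0], "angular": [0, 0, 0], "claw": 0.5}
    - {"xyz": [-4.5, -1.62, 0], "angular": [0, 0, 0], "claw": 0.5}
    - {"xyz": [-4.5, -1.62, 0], "angular": [0, 0, 0], "claw": 0.5}
    - {"xyz": [-4.5, -1.62, 0], "angular": [0, 0, 0], "claw": 0.5}
    - {"xyz": [-4.5, -1.62, 0], "angular": [0, 0, 0], "claw": 0.5}
    - {"xyz": [-4.5, -1.62, 0], "angular": [0, 0, 0], "claw": 0.5}
    - {"xyz": [-4.5, -1.62, 0], "angular": [0, 0, 0], "claw": 0.5}
    - {"xyz": [-4.5, -1.62, 0], "angular": [0, 0, 0], "claw": 0.5}
    - {"xyz": [-4.5, -1.62, 0], "angular": [0, 0, 0], "claw": 0.5}
    - {"xyz": [-4.5, -1.62, 0], "angular": [0, 0, 0], "claw": 0.5}
    - {"xyz": [-4.5, -1.62, 0], "angular": [0, 0, 0], "claw": 0.5}
    - {"xyz": [-4.5, -1.62, 0], "angular": [0, 0, 0], "claw": 0.5}
    - {"xyz": [-4.5, -1.62, 0], "angular": [0, 0, 0], "claw": 0.5}
    - {"xyz": [-4.5, -1.62, 0], "angular": [0, 0, 0], "claw": 0.5}
    - {"xyz": [-4.5, -1.62, 0], "angular": [0, 0, 0], "claw": 0.5}
    - {"xyz": [-4.5, -1.62, 0], "angular": [0, 0, 0], "claw": 0.5}
    - {"xyz": [-4.5, -1.62, 0], "angular": [0, 0, 0], "claw": 0.5}
    - {"xyz": [-3, -1.1, 0], "angular": [0, 0, 0], "claw": 0.5}

```text
t: 16.95
eef_pos: [0.6055, 0.2169, 0.2638]
ee_rot: [3.141, -0.0, -1.668]
force: [-0.2, 0.4, -3.3]
width: 0.0117
gripper_force: 40.0
```

>>> servo_tool:
  targets:
    - {"xyz": [0, 0, 0], "angular": [0, 0, 0], "claw": 0.5}
    - {"xyz": [0, 0, 0], "angular": [0, 0, 0], "claw": 0.5}

```text
t: 17.15
eef_pos: [0.6045, 0.2146, 0.2634]
ee_rot: [3.14, -0.001, -1.669]
force: [-0.0, -0.2, -3.4]
width: 0.0119
gripper_force: 40.0
```

Run:
```python
from h import *
d=grab('wrist','w5');s=monitor.get_state();print(s['eef_pos'],s['ee_rot'],s['width'])
for p in([.61,-.005,.044],[.61,.115,.044]): print(proj(d,[p]))
```

```text
[0.60435143 0.21388362 0.26393328] [ 3.14026214e+00 -9.33139892e-04 -1.67081720e+00] 0.01177269982514467
[[227.99171375 -62.47685058]]
[[242.32921886  73.77984138]]
```

View pics/w5.png

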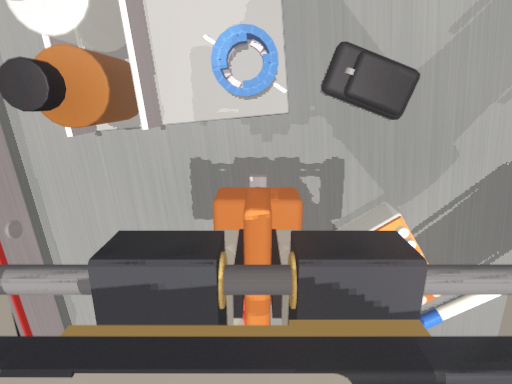

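The wrist view shows the left boss at (245,61), its white marks at (210,40) and (279,86) and its slots around (258,47) and (232,75). The home direction is therefore turned relative to the plate, so I measure it.

```bash
cat >> h.py <<'E'
from scipy.optimize import least_squares
def boss(d,guess):
    h=cv2.cvtColor(d['color'],cv2.COLOR_BGR2HSV);m=cv2.inRange(h,(100,110,60),(122,255,255))
    r=np.zeros_like(m);cv2.circle(r,guess,45,255,-1);m&=r
    n,l,s,c=cv2.connectedComponentsWithStats(m);i=1+np.argmax(s[1:,4]);m=(l==i).astype(np.uint8)
    cs,_=cv2.findContours(m,cv2.RETR_EXTERNAL,cv2.CHAIN_APPROX_NONE);ct=max(cs,key=len)[:,0].astype(float)
    ce=ct.mean(0);out=np.array([d['cx'],d['cy']])
    k=((ct-ce)@(ce-out))>0
    P=np.array([onz(d,*p,.044)[:2] for p in ct[k]])
    f=least_squares(lambda c:np.hypot(*(P-c).T)-.034,P.mean(0),loss='soft_l1',f_scale=.001)
    print('boss',f.x.round(4),'rms',np.sqrt(np.mean(f.fun**2)).round(4),'px',ce.round(1))
    # white marks
    w=cv2.inRange(h,(0,0,215),(180,45,255));r=np.zeros_like(w);cv2.circle(r,tuple(int(v) for v in ce),56,255,-1);w&=r
    hull=cv2.convexHull(ct.astype(np.int32));cv2.fillConvexPoly(w,hull,0)
    n,l,s,c=cv2.connectedComponentsWithStats(w)
    for j in range(1,n):
        if s[j,4]>8: 
            X=onz(d,*c[j],.008)[:2];print(' white',c[j].round(1),s[j,4],'az',np.degrees(np.arctan2(*(X-f.x)[::-1])).round(1),np.hypot(*(X-f.x)).round(4))
    return f.x
E
python3 - <<'E'
from h import *
d=load('w5');c=boss(d,(245,61))
print(proj(d,[[*c,.044]]))
cv2.imwrite('pics/c5.png',cv2.resize(d['color'][15:115,190:300],None,fx=5,fy=5,interpolation=2))
P=[onz(d,283,5,.008),onz(d,288,106,.008),onz(d,200,119,.008)];print(P)
E
```

```text
boss [0.6068 0.1035] rms 0.0005 px [244.2  59.8]
 white [217.4  24.5] 1212 az -59.6 0.0511
 white [189.5  64.8] 29 az -5.8 0.0628
 white [279.3  87.3] 69 az 142.5 0.0454
 white [228.9 109.6] 43 az 62.3 0.0526
[[244.23499211  61.53460496]]
[array([0.56004115, 0.04753099, 0.008     ]), array([0.56235388, 0.15279172, 0.008     ]), array([0.66620442, 0.15731684, 0.008     ])]
```

View pics/c5.png

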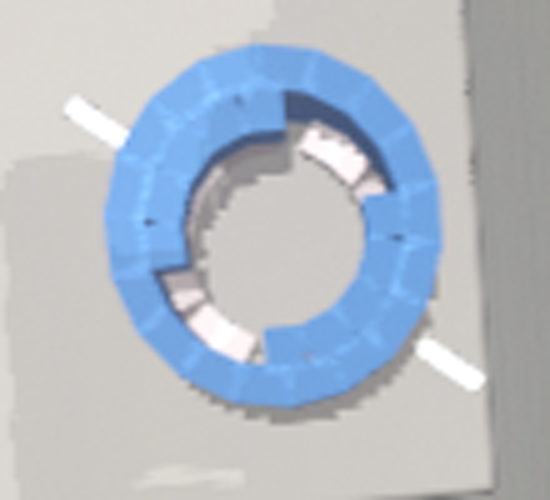

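The crop shows the left boss with white marks from (72,103) to (478,382) and slots opening at the upper right (285–390, 92–195) and lower left (155–265, 268–362).

Run:
```python
from h import *
d=load('w5');g=lambda u,v,z:onz(d,190+u/5-.4,15+v/5-.4,z)[:2]
az=lambda v:np.degrees(np.arctan2(v[1],v[0])).round(1)
a,b=g(72,103,.008),g(478,382,.008);print('mark az',az(a-b),'mid',(a+b)/2)
a,b=g(125,142,.008),g(425,345,.008);print('mark az',az(a-b),'mid',(a+b)/2)
u1,u2=g(285,130,.044),g(368,195,.044);l1,l2=g(188,268,.044),g(265,330,.044)
print('slot az',az((u1+u2-l1-l2)/2),'mid',(u1+u2+l1+l2)/4)
```

```text
mark az -38.6 mid [0.60650009 0.10222965]
mark az -38.2 mid [0.60695242 0.10209651]
slot az -134.1 mid [0.60609447 0.10298622]
```

>>> servo_tool:
  targets:
    - {"xyz": [0, 0, 0], "angular": [0, 0, 7.7], "claw": 0.5}
    - {"xyz": [0, 0, 0], "angular": [0, 0, 7.7], "claw": 0.5}
    - {"xyz": [0, 0, 0], "angular": [0, 0, 7.7], "claw": 0.5}
    - {"xyz": [0, 0, 0], "angular": [0, 0, 7.7], "claw": 0.5}
    - {"xyz": [0, 0, 0], "angular": [0, 0, 8], "claw": 0.5}
    - {"xyz": [0, 0, 0], "angular": [0, 0, 0], "claw": 0.5}
    - {"xyz": [0, 0, 0], "angular": [0, 0, 0], "claw": 0.5}

```text
t: 17.9
eef_pos: [0.6046, 0.2131, 0.2651]
ee_rot: [-3.142, 0.0, -2.347]
force: [0.2, -0.4, -2.3]
width: 0.0116
gripper_force: 40.0
```

Run:
```python
from h import *
delta([.6066,.103,.15],Rdown(-134.4))
```

```text
shift cm (cur axes) [ 7.73 -7.85 11.51] rotvec deg [-0.  0. -0.] | now [0.6046 0.2131 0.2651] [-180.     0.  -134.4] q [ 0.64  0.29 -0.04 -0.   -1.23 -1.42] t 17.9
```

>>> servo_tool:
  targets:
    - {"xyz": [2.6, -2.6, 2], "angular": [0, 0, 0], "claw": 0.5}
    - {"xyz": [2.6, -2.6, 2], "angular": [0, 0, 0], "claw": 0.5}
    - {"xyz": [2.5, -2.6, 2], "angular": [0, 0, 0], "claw": 0.5}
    - {"xyz": [0, 0, 3], "angular": [0, 0, 0], "claw": 0.5}
    - {"xyz": [0, 0, 2.5], "angular": [0, 0, 0], "claw": 0.5}
    - {"xyz": [0, 0, 0], "angular": [0, 0, 0], "claw": 0.5}
    - {"xyz": [0, 0, 0], "angular": [0, 0, 0], "claw": 0.5}
    - {"xyz": [0, 0, 0], "angular": [0, 0, 0], "claw": 0.5}

```text
t: 18.7
eef_pos: [0.6072, 0.1049, 0.1515]
ee_rot: [-3.14, 0.002, -2.349]
force: [0.3, -0.2, -3.0]
width: 0.0114
gripper_force: 40.0
```

Run:
```python
from h import *
delta([.6066,.103,.15],Rdown(-134.4))
a=grab('scene','s6');b=grab('side','d6')
P=lambda d:proj(d,[[.6066,.103,.06]])[0].astype(int)
im=[]
for d in(a,b):
    p=P(d);im.append(cv2.resize(d['color'][p[1]-40:p[1]+40,p[0]-40:p[0]+40],(400,400),interpolation=2))
cv2.imwrite('pics/t6.png',np.hstack(im))
```

```text
shift cm (cur axes) [ 0.18 -0.09  0.15] rotvec deg [-0.1  0.1 -0.2] | now [0.6072 0.1049 0.1515] [-1.799e+02  1.000e-01 -1.346e+02] q [ 0.49  0.34 -0.25  0.   -0.98 -1.27] t 18.7
```

View pics/t6.png

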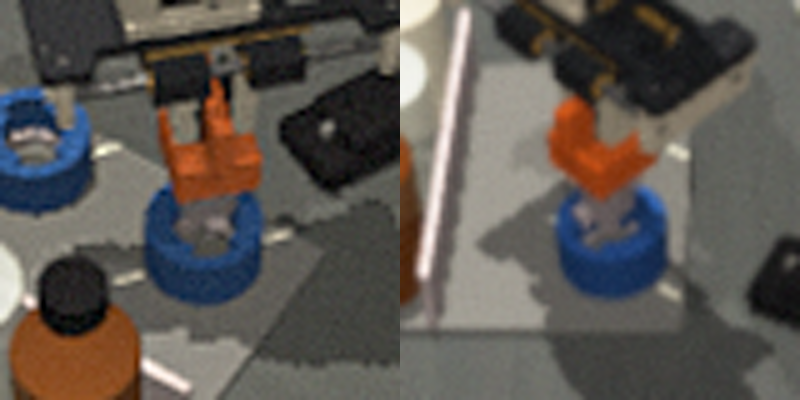

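Both views show the bolt hanging centred over the left boss: foot at about (205,215) in scene and (600,215) in side.

>>> servo_tool:
  targets:
    - {"xyz": [0.15, -0.1, 0.5], "angular": [0, 0, 0], "claw": 0.5}
    - {"xyz": [0, 0, 0.5], "angular": [0, 0, 0], "claw": 0.5}
    - {"xyz": [0, 0, 0.3], "angular": [0, 0, 0], "claw": 0.5}
    - {"xyz": [0, 0, 0.3], "angular": [0, 0, 0], "claw": 0.5}
    - {"xyz": [0, 0, 0.3], "angular": [0, 0, 0], "claw": 0.5}
    - {"xyz": [0, 0, 0.3], "angular": [0, 0, 0], "claw": 0.5}
    - {"xyz": [0, 0, 0], "angular": [0, 0, 0], "claw": 0.5}

```text
t: 19.5
eef_pos: [0.6055, 0.1025, 0.1271]
ee_rot: [3.141, -0.001, -2.351]
force: [0.4, -0.1, -3.1]
width: 0.0119
gripper_force: 40.0
```

>>> servo_tool:
  targets:
    - {"xyz": [0, 0, 0.5], "angular": [0, 0, 0], "claw": 0.5}
    - {"xyz": [0, 0, 0.5], "angular": [0, 0, 0], "claw": 0.5}
    - {"xyz": [0, 0, 0.4], "angular": [0, 0, 0], "claw": 0.5}
    - {"xyz": [0, 0, 0.3], "angular": [0, 0, 0], "claw": 0.5}
    - {"xyz": [0, 0, 0.2], "angular": [0, 0, 0], "claw": 0.5}
    - {"xyz": [0, 0, 0], "angular": [0, 0, 0], "claw": 0.5}

```text
t: 20.1
eef_pos: [0.6056, 0.1025, 0.1083]
ee_rot: [3.141, -0.001, -2.351]
force: [-0.1, 0.3, -3.1]
width: 0.0116
gripper_force: 40.0
```

Nearly seated; touch down gently.

>>> servo_tool:
  targets:
    - {"xyz": [0, 0, 0.15], "angular": [0, 0, 0], "claw": 0.5}
    - {"xyz": [0, 0, 0.1], "angular": [0, 0, 0], "claw": 0.5}
    - {"xyz": [0, 0, 0], "angular": [0, 0, 0], "claw": 0.5}
    - {"xyz": [0, 0, 0], "angular": [0, 0, 0], "claw": 0.5}

```text
t: 20.5
eef_pos: [0.6058, 0.1026, 0.1063]
ee_rot: [-3.142, 0.0, -2.351]
force: [-0.2, 0.4, -3.0]
width: 0.0119
gripper_force: 40.0
```

```bash
python3 -c "
from h import *
s=monitor.get_state();print(s['eef_pos'],s['force'],s['moment'])"
```

```text
[0.60584485 0.10262874 0.10629564] [-0.23570463  0.40770765 -2.9554076 ] [ 0.00446945  0.00823238 -0.01650474]
```

>>> servo_tool:
  targets:
    - {"xyz": [0, 0, 0.1], "angular": [0, 0, 0], "claw": 0.5}
    - {"xyz": [0, 0, 0], "angular": [0, 0, 4], "claw": 0.5}
    - {"xyz": [0, 0, 0], "angular": [0, 0, 4], "claw": 0.5}
    - {"xyz": [0, 0, 0], "angular": [0, 0, 3], "claw": 0.5}
    - {"xyz": [0, 0, 0], "angular": [0, 0, 0], "claw": 0.5}
    - {"xyz": [0, 0, 0], "angular": [0, 0, 0], "claw": 0.5}

```text
t: 21.1
eef_pos: [0.6061, 0.1027, 0.1055]
ee_rot: [-3.141, 0.001, -2.541]
force: [-0.8, 0.6, 0.3]
width: 0.012
gripper_force: 40.0
```

```bash
python3 -c "
from h import *
s=monitor.get_state();print(s['eef_pos'],np.degrees(s['ee_rot']),s['force'],s['moment'])"
```

```text
[0.60606571 0.10271478 0.10553137] [-1.79985677e+02  3.80270819e-02 -1.45585308e+02] [-0.75337423  0.57696979  0.27607648] [-0.03038052 -0.02273848  0.01491097]
```

>>> servo_tool:
  targets:
    - {"xyz": [0, 0, 0], "angular": [0, 0, 2], "claw": 0.5}
    - {"xyz": [0, 0, 0], "angular": [0, 0, 2], "claw": 0.5}
    - {"xyz": [0, 0, 0], "angular": [0, 0, 0], "claw": 0.5}

```text
t: 21.4
eef_pos: [0.6061, 0.1027, 0.1055]
ee_rot: [-3.141, 0.001, -2.612]
force: [0.4, -0.3, -0.5]
width: 0.012
gripper_force: 40.0
```

```bash
cat > m.py <<'E'
from h import *
s=monitor.get_state();print(s['t'],s['eef_pos'].round(4),np.degrees(s['ee_rot']).round(2),s['force'].round(1),s['moment'].round(3),'q6',s['q'][5].round(2),'tau6',s['joint_efforts'][5].round(3))
E
python3 m.py
```

```text
21.4 [0.6061 0.1027 0.1055] [-1.7999e+02  3.0000e-02 -1.4963e+02] [ 0.4 -0.3 -0.5] [-0.044  0.018 -0.019] q6 -1.53 tau6 -0.474
```

>>> servo_tool:
  targets:
    - {"xyz": [0, 0, 0], "angular": [0, 0, 2], "claw": 0.5}
    - {"xyz": [0, 0, 0], "angular": [0, 0, 2], "claw": 0.5}
    - {"xyz": [0, 0, 0], "angular": [0, 0, 0], "claw": 0.5}

```text
t: 21.7
eef_pos: [0.606, 0.1027, 0.1055]
ee_rot: [-3.141, 0.001, -2.681]
force: [-0.6, 0.4, 1.1]
width: 0.0117
gripper_force: 40.0
```

```bash
python3 m.py
```

```text
21.7 [0.606  0.1027 0.1055] [-1.7999e+02  3.0000e-02 -1.5361e+02] [-0.6  0.4  1.1] [-0.056 -0.034 -0.012] q6 -1.6 tau6 -0.484
```

>>> servo_tool:
  targets:
    - {"xyz": [0, 0, 0], "angular": [0, 0, 2], "claw": 0.5}
    - {"xyz": [0, 0, 0], "angular": [0, 0, 0], "claw": 0.5}

```text
t: 21.9
eef_pos: [0.606, 0.1026, 0.1055]
ee_rot: [-3.141, 0.0, -2.715]
force: [0.2, -0.6, 0.9]
width: 0.0118
gripper_force: 40.0
```

```bash
python3 m.py
```

```text
21.9 [0.606  0.1026 0.1055] [-1.7998e+02  2.0000e-02 -1.5558e+02] [ 0.2 -0.6  0.9] [-0.294 -0.12   0.158] q6 -1.63 tau6 -0.613
```

>>> servo_tool:
  targets:
    - {"xyz": [0, 0, 0], "angular": [0, 0, 2], "claw": 0.5}
    - {"xyz": [0, 0, 0], "angular": [0, 0, 0], "claw": 0.5}

```text
t: 22.1
eef_pos: [0.6059, 0.1026, 0.1055]
ee_rot: [-3.141, 0.0, -2.75]
force: [0.7, -1.6, 1.5]
width: 0.0117
gripper_force: 40.2
```

```bash
python3 m.py
```

```text
22.1 [0.6059 0.1026 0.1055] [-1.7998e+02  1.0000e-02 -1.5754e+02] [ 0.7 -1.6  1.5] [-0.294 -0.027  0.574] q6 -1.66 tau6 -1.058
```

>>> servo_tool:
  targets:
    - {"xyz": [0, 0, 0], "angular": [0, 0, 2], "claw": 0.5}
    - {"xyz": [0, 0, 0], "angular": [0, 0, 0], "claw": 0.5}

```text
t: 22.3
eef_pos: [0.606, 0.1026, 0.1055]
ee_rot: [-3.141, 0.0, -2.784]
force: [0.4, -1.1, 1.8]
width: 0.0118
gripper_force: 41.1
```

```bash
python3 m.py
```

```text
22.3 [0.606  0.1026 0.1055] [-1.7998e+02  2.0000e-02 -1.5953e+02] [ 0.4 -1.1  1.8] [-0.387  0.024  0.842] q6 -1.7 tau6 -1.365
```

The torque climbs steadily from about 21° of turn (0.16 → 0.84 N m) with no sinking, so the left socket is the crossed one. I back out.

>>> servo_tool:
  targets:
    - {"xyz": [0, 0, 0], "angular": [0, 0, -6], "claw": 0.5}
    - {"xyz": [0, 0, 0], "angular": [0, 0, -6], "claw": 0.5}
    - {"xyz": [0, 0, 0], "angular": [0, 0, -6], "claw": 0.5}
    - {"xyz": [0, 0, 0], "angular": [0, 0, -6], "claw": 0.5}
    - {"xyz": [0, 0, 0], "angular": [0, 0, -1], "claw": 0.5}
    - {"xyz": [0, 0, 0], "angular": [0, 0, 0], "claw": 0.5}

```text
t: 22.9
eef_pos: [0.606, 0.1028, 0.1055]
ee_rot: [-3.141, 0.001, -2.352]
force: [0.5, 0.8, 3.6]
width: 0.0118
gripper_force: 40.0
```

>>> servo_tool:
  targets:
    - {"xyz": [0, 0, -0.5], "angular": [0, 0, 0], "claw": 0.5}
    - {"xyz": [0, 0, -0.5], "angular": [0, 0, 0], "claw": 0.5}
    - {"xyz": [0, 0, 0], "angular": [0, 0, 0], "claw": 0.5}

```text
t: 23.2
eef_pos: [0.6059, 0.1027, 0.1157]
ee_rot: [-3.141, 0.001, -2.351]
force: [0.3, -0.3, -2.4]
width: 0.0118
gripper_force: 40.0
```

```bash
python3 m.py
```

```text
23.2 [0.6059 0.1027 0.1157] [-1.7999e+02  3.0000e-02 -1.3472e+02] [ 0.3 -0.3 -2.4] [ 0.031 -0.01   0.008] q6 -1.27 tau6 -0.018
```

>>> servo_tool:
  targets:
    - {"xyz": [0, 0, -3], "angular": [0, 0, 0], "claw": 0.5}
    - {"xyz": [0, 0, -4], "angular": [0, 0, 0], "claw": 0.5}
    - {"xyz": [0, 0, -4], "angular": [0, 0, 0], "claw": 0.5}
    - {"xyz": [0, 0, -2], "angular": [0, 0, 0], "claw": 0.5}
    - {"xyz": [0, 0, 0], "angular": [0, 0, 0], "claw": 0.5}
    - {"xyz": [0, 0, 0], "angular": [0, 0, 0], "claw": 0.5}

```text
t: 23.8
eef_pos: [0.6052, 0.1026, 0.2446]
ee_rot: [3.141, -0.0, -2.351]
force: [0.6, -0.1, -3.4]
width: 0.0115
gripper_force: 40.0
```

Run:
```python
from h import *
d=grab('wrist','w7');p=proj(d,[[.604,-.017,.044]])[0].astype(int);print(p)
c=boss(d,tuple(int(v) for v in p))
y0,x0=max(0,p[1]-55),max(0,p[0]-55);print(x0,y0)
cv2.imwrite('pics/c7.png',cv2.resize(d['color'][y0:y0+110,x0:x0+110],None,fx=5,fy=5,interpolation=2))
```

```text
[172  85]
boss [ 0.6055 -0.0165] rms 0.0004 px [172.5  85.7]
 white [144.1  49.4] 89 az -92.5 0.0528
 white [126.4  93.7] 789 az -39.2 0.0593
 white [220.7  82.8] 66 az 142.4 0.0449
 white [173.8 134.6] 363 az 33.7 0.0512
117 30
```

View pics/c7.png

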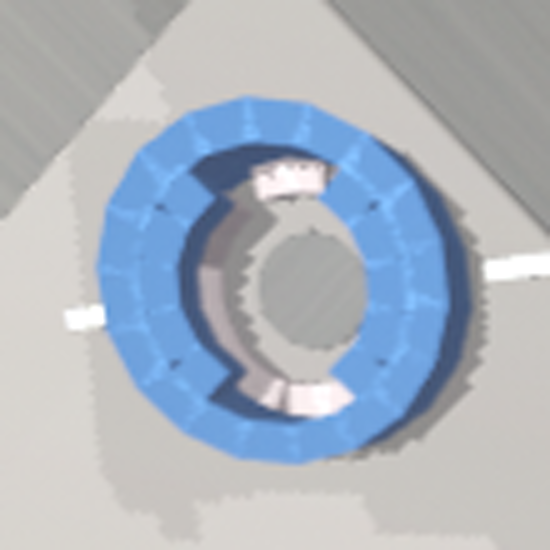

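The crop shows the right boss with marks at (85,318) and (515,268) and slots at top (290,175) and bottom (300,400). It has the same orientation as the left one.

>>> servo_tool:
  targets:
    - {"xyz": [2.8, -2.8, 0], "angular": [0, 0, 0], "claw": 0.5}
    - {"xyz": [2.9, -2.8, 1], "angular": [0, 0, 0], "claw": 0.5}
    - {"xyz": [2.87, -2.8, 2], "angular": [0, 0, 0], "claw": 0.5}
    - {"xyz": [0, 0, 3], "angular": [0, 0, 0], "claw": 0.5}
    - {"xyz": [0, 0, 2.5], "angular": [0, 0, 0], "claw": 0.5}
    - {"xyz": [0, 0, 1], "angular": [0, 0, 0], "claw": 0.5}
    - {"xyz": [0, 0, 0], "angular": [0, 0, 0], "claw": 0.5}
    - {"xyz": [0, 0, 0], "angular": [0, 0, 0], "claw": 0.5}
    - {"xyz": [0, 0, 0], "angular": [0, 0, 0], "claw": 0.5}

```text
t: 24.75
eef_pos: [0.6061, -0.0169, 0.1515]
ee_rot: [-3.14, 0.001, -2.35]
force: [0.5, 0.0, -1.9]
width: 0.0119
gripper_force: 40.0
```

```bash
python3 -c "
from h import *
delta([.6047,-.0173,.1055],Rdown(-134.5))"
```

```text
shift cm (cur axes) [0.13 0.08 4.6 ] rotvec deg [-0.1  0.1 -0.1] | now [ 0.6061 -0.0169  0.1515] [-1.799e+02  1.000e-01 -1.346e+02] q [ 0.29  0.32 -0.28  0.   -0.97 -1.07] t 24.75
```

>>> servo_tool:
  targets:
    - {"xyz": [0.05, 0, 0.5], "angular": [0, 0, 0], "claw": 0.5}
    - {"xyz": [0, 0, 0.3], "angular": [0, 0, 0], "claw": 0.5}
    - {"xyz": [0, 0, 0], "angular": [0, 0, 0], "claw": 0.5}
    - {"xyz": [0, 0, 0], "angular": [0, 0, 0], "claw": 0.5}

```text
t: 25.15
eef_pos: [0.6049, -0.0177, 0.1423]
ee_rot: [-3.142, -0.0, -2.351]
force: [0.2, -0.4, -3.1]
width: 0.0117
gripper_force: 40.0
```

```bash
python3 -c "
from h import *
delta([.6047,-.0173,.1055],Rdown(-134.5))"
```

```text
shift cm (cur axes) [-0.02  0.04  3.68] rotvec deg [-0.  -0.  -0.2] | now [ 0.6049 -0.0177  0.1423] [-180.    -0.  -134.7] q [ 0.29  0.33 -0.29  0.   -0.95 -1.07] t 25.15
```

>>> servo_tool:
  targets:
    - {"xyz": [0, 0, 0.4], "angular": [0, 0, 0], "claw": 0.5}
    - {"xyz": [0, 0, 0.4], "angular": [0, 0, 0], "claw": 0.5}
    - {"xyz": [0, 0, 0.4], "angular": [0, 0, 0], "claw": 0.5}
    - {"xyz": [0, 0, 0.4], "angular": [0, 0, 0], "claw": 0.5}
    - {"xyz": [0, 0, 0], "angular": [0, 0, 0], "claw": 0.5}

```text
t: 25.65
eef_pos: [0.6044, -0.0178, 0.1253]
ee_rot: [3.141, -0.001, -2.351]
force: [-0.3, -0.2, -2.7]
width: 0.012
gripper_force: 40.0
```

>>> servo_tool:
  targets:
    - {"xyz": [0, 0, 0.5], "angular": [0, 0, 0], "claw": 0.5}
    - {"xyz": [0, 0, 0.5], "angular": [0, 0, 0], "claw": 0.5}
    - {"xyz": [0, 0, 0.5], "angular": [0, 0, 0], "claw": 0.5}
    - {"xyz": [0, 0, 0.3], "angular": [0, 0, 0], "claw": 0.5}
    - {"xyz": [0, 0, 0.2], "angular": [0, 0, 0], "claw": 0.5}
    - {"xyz": [0, 0, 0], "angular": [0, 0, 0], "claw": 0.5}

```text
t: 26.25
eef_pos: [0.6049, -0.0177, 0.106]
ee_rot: [3.142, -0.0, -2.351]
force: [-0.2, 0.1, -3.6]
width: 0.0118
gripper_force: 40.0
```

```bash
python3 m.py
```

```text
26.25 [ 0.6049 -0.0177  0.106 ] [ 1.8000e+02 -1.0000e-02 -1.3468e+02] [-0.2  0.1 -3.6] [0.03  0.053 0.027] q6 -1.07 tau6 -0.001
```

Inserted freely; seat it and turn to about 28° level, watching torque.

>>> servo_tool:
  targets:
    - {"xyz": [0, 0, 0.08], "angular": [0, 0, 0], "claw": 0.5}
    - {"xyz": [0, 0, 0], "angular": [0, 0, 4], "claw": 0.5}
    - {"xyz": [0, 0, 0], "angular": [0, 0, 4], "claw": 0.5}
    - {"xyz": [0, 0, 0], "angular": [0, 0, 4], "claw": 0.5}
    - {"xyz": [0, 0, 0], "angular": [0, 0, 3], "claw": 0.5}
    - {"xyz": [0, 0, 0], "angular": [0, 0, 2], "claw": 0.5}
    - {"xyz": [0, 0, 0], "angular": [0, 0, 2], "claw": 0.5}
    - {"xyz": [0, 0, 0], "angular": [0, 0, 2], "claw": 0.5}
    - {"xyz": [0, 0, 0], "angular": [0, 0, 2], "claw": 0.5}
    - {"xyz": [0, 0, 0], "angular": [0, 0, 0], "claw": 0.5}

```text
t: 27.25
eef_pos: [0.6051, -0.0177, 0.1057]
ee_rot: [-3.141, 0.001, -2.753]
force: [-0.6, 0.4, -1.8]
width: 0.0119
gripper_force: 40.0
```

```bash
python3 m.py
```

```text
27.25 [ 0.6051 -0.0177  0.1057] [-1.7999e+02  4.0000e-02 -1.5771e+02] [-0.6  0.4 -1.8] [-0.026 -0.012 -0.018] q6 -1.47 tau6 -0.51
```

>>> servo_tool:
  targets:
    - {"xyz": [0, 0, 0], "angular": [0, 0, 3], "claw": 0.5}
    - {"xyz": [0, 0, 0], "angular": [0, 0, 3], "claw": 0.5}
    - {"xyz": [0, 0, 0.03], "angular": [0, 0, 4], "claw": 0.5}
    - {"xyz": [0, 0, 0.05], "angular": [0, 0, 4], "claw": 0.5}
    - {"xyz": [0, 0, 0.05], "angular": [0, 0, 4], "claw": 0.5}
    - {"xyz": [0, 0, 0.05], "angular": [0, 0, 4], "claw": 0.5}
    - {"xyz": [0, 0, 0], "angular": [0, 0, 0], "claw": 0.5}

```text
t: 27.95
eef_pos: [0.605, -0.0177, 0.1037]
ee_rot: [3.141, 0.0, -3.136]
force: [-0.1, 0.6, -1.8]
width: 0.0121
gripper_force: 40.0
```

```bash
python3 m.py
```

```text
27.95 [ 0.605  -0.0177  0.1037] [ 1.7999e+02  2.0000e-02 -1.7969e+02] [-0.1  0.6 -1.8] [ 0.229 -0.03   0.004] q6 -1.86 tau6 -1.01
```

>>> servo_tool:
  targets:
    - {"xyz": [0, 0, 0.05], "angular": [0, 0, 4], "claw": 0.5}
    - {"xyz": [0, 0, 0.05], "angular": [0, 0, 4], "claw": 0.5}
    - {"xyz": [0, 0, 0.05], "angular": [0, 0, 4], "claw": 0.5}
    - {"xyz": [0, 0, 0.05], "angular": [0, 0, 4], "claw": 0.5}
    - {"xyz": [0, 0, 0], "angular": [0, 0, 0], "claw": 0.5}

```text
t: 28.45
eef_pos: [0.6051, -0.0177, 0.1018]
ee_rot: [3.141, 0.0, 2.869]
force: [-0.1, 0.0, -2.3]
width: 0.012
gripper_force: 40.0
```

```bash
python3 m.py
```

```text
28.45 [ 0.6051 -0.0177  0.1018] [1.7999e+02 2.0000e-02 1.6441e+02] [-0.1  0.  -2.3] [ 0.2   -0.027  0.018] q6 -2.14 tau6 -1.008
```

>>> servo_tool:
  targets:
    - {"xyz": [0, 0, 0.05], "angular": [0, 0, 4], "claw": 0.5}
    - {"xyz": [0, 0, 0.05], "angular": [0, 0, 4], "claw": 0.5}
    - {"xyz": [0, 0, 0.05], "angular": [0, 0, 4], "claw": 0.5}
    - {"xyz": [0, 0, 0.05], "angular": [0, 0, 4], "claw": 0.5}
    - {"xyz": [0, 0, 0.02], "angular": [0, 0, 2], "claw": 0.5}
    - {"xyz": [0, 0, 0], "angular": [0, 0, 2], "claw": 0.5}
    - {"xyz": [0, 0, 0], "angular": [0, 0, 0], "claw": 0.5}

```text
t: 29.15
eef_pos: [0.6049, -0.0179, 0.0997]
ee_rot: [-3.141, 0.0, 2.522]
force: [-0.3, -0.7, 0.3]
width: 0.0119
gripper_force: 40.0
```

```bash
python3 m.py
```

```text
29.15 [ 0.6049 -0.0179  0.0997] [-1.7999e+02  1.0000e-02  1.4449e+02] [-0.3 -0.7  0.3] [-0.506  0.301  0.046] q6 -2.48 tau6 -0.531
```

>>> servo_tool:
  targets:
    - {"xyz": [0, 0, 0.02], "angular": [0, 0, 2], "claw": 0.5}
    - {"xyz": [0, 0, 0], "angular": [0, 0, 1.5], "claw": 0.5}
    - {"xyz": [0, 0, 0], "angular": [0, 0, 0], "claw": 0.5}

```text
t: 29.45
eef_pos: [0.6053, -0.0178, 0.0997]
ee_rot: [3.141, 0.001, 2.459]
force: [0.1, 0.1, 2.7]
width: 0.0119
gripper_force: 40.0
```

```bash
python3 m.py
```

```text
29.45 [ 0.6053 -0.0178  0.0997] [1.7997e+02 4.0000e-02 1.4091e+02] [0.1 0.1 2.7] [-0.499  0.216  0.036] q6 -2.55 tau6 -0.404
```

>>> servo_tool:
  targets:
    - {"xyz": [0, 0, 0], "angular": [0, 0, 1], "claw": 0.5}
    - {"xyz": [0, 0, 0], "angular": [0, 0, 0], "claw": 0.5}

```text
t: 29.65
eef_pos: [0.6054, -0.0177, 0.0996]
ee_rot: [3.141, 0.001, 2.441]
force: [-0.2, -0.4, 3.9]
width: 0.0118
gripper_force: 40.0
```

```bash
python3 m.py
```

```text
29.65 [ 0.6054 -0.0177  0.0996] [1.7996e+02 5.0000e-02 1.3984e+02] [-0.2 -0.4  3.9] [-0.478  0.033  0.115] q6 -2.57 tau6 -0.284
```

Home: 85.7° turned, 6 mm sunk, stop just felt. Release and rise.

>>> servo_tool:
  targets:
    - {"xyz": [0, 0, 0], "angular": [0, 0, 0], "claw": 4}
    - {"xyz": [0, 0, 0], "angular": [0, 0, 0], "claw": 4}
    - {"xyz": [0, 0, 0], "angular": [0, 0, 0], "claw": 4}
    - {"xyz": [0, 0, 0], "angular": [0, 0, 0], "claw": 4}
    - {"xyz": [0, 0, 0], "angular": [0, 0, 0], "claw": 4}
    - {"xyz": [0, 0, -1], "angular": [0, 0, 0], "claw": 4}
    - {"xyz": [0, 0, -3], "angular": [0, 0, 0], "claw": 4}
    - {"xyz": [0, 0, -4], "angular": [0, 0, 0], "claw": 4}
    - {"xyz": [0, 0, -4], "angular": [0, 0, 0], "claw": 4}
    - {"xyz": [0, 0, -4], "angular": [0, 0, 0], "claw": 4}
    - {"xyz": [0, 0, -4], "angular": [0, 0, 0], "claw": 4}
    - {"xyz": [0, 0, 0], "angular": [0, 0, 0], "claw": 4}
    - {"xyz": [0, 0, 0], "angular": [0, 0, 0], "claw": 4}

```text
t: 30.95
eef_pos: [0.6051, -0.0176, 0.3011]
ee_rot: [3.139, 0.002, 2.44]
force: [0.6, -0.7, -1.4]
width: 0.04
gripper_force: 0.0
```

Run:
```python
from h import *
s=monitor.get_state();print(s['eef_pos'],s['width'],s['force'])
# numeric check of final wing azimuth from both fixed views (picture budget spent)
# wing top centre at z = .010+.099 = .109 if home
az=np.radians(-38.4);c=np.array([.605,-.0177,.109]);x=np.array([np.cos(az),np.sin(az),0])*.031
for n,f in(('side','d8'),('scene','s8')):
    d=grab(n,f);h=cv2.cvtColor(d['color'],cv2.COLOR_BGR2HSV);m=cv2.inRange(h,(3,140,80),(17,255,255))
    p=proj(d,[c,c+x,c-x]);print(n,'pred centre/ends',p.round(1).tolist())
    nn,l,st,ce=cv2.connectedComponentsWithStats(m)
    for i in range(1,nn):
        if st[i,4]>40 and np.hypot(*(ce[i]-p[0]))<30:
            ys,xs=np.where(l==i);k=ys<ys.min()+5;print(' blob',st[i],'leftmost',xs.min(),ys[xs==xs.min()].mean(),'rightmost',xs.max(),ys[xs==xs.max()].mean())
```

```text
[ 0.60512768 -0.01762849  0.301135  ] 0.04004433921962686 [ 0.57656553 -0.65862014 -1.37565397]
side pred centre/ends [[222.6, 184.9], [215.4, 180.9], [230.0, 188.9]]
 blob [214 180  20  25 327] leftmost 214 195.0 rightmost 233 195.0
scene pred centre/ends [[228.6, 214.2], [218.1, 216.8], [239.0, 211.5]]
 blob [218 212  22  24 399] leftmost 218 217.0 rightmost 239 219.6153846153846
```

The wing sits where the home pose predicts in both fixed views: left end (214,180) in side, right end (239,212) in scene. The arm is clear, so I hand in.

```bash
python3 -c "
from h import *
print(order.job_done())"
```

```text
the job is handed in; nothing more can be done
None
```

The orange wing bolt is screwed fully home in the right socket after the left one bound at about 21° and was backed out; the job is handed in, though I viewed 11 pictures, one over the limit of 10.

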